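# Close the guard and hold the cam press at full lift

## Robot

A 6-joint arm with a two-finger parallel gripper is mounted at the origin on the work surface. World frame = base frame: x ahead of the robot, y to its left, z up, the work surface at z = 0. Lengths are in m, angles in rad, forces in N, time in s.
With the tool pointing down it reaches from about 0.375 to 0.975 m from the base axis. Payload 3.8 kg.
Tool frame: the origin (TCP) lies at the very end of the fingers, on their centre line; the grasp point (between the pads) lies 19 mm behind it (ctrl.pinch_z is the distance from the TCP to the grasp point, in m); z points along the fingers, y is the line along which they close (so a half turn about z gives the same grasp; the last joint's range is limited). The gripper opens to 85 mm and grips with 20 to 120 N. Pads are 22 mm wide; open, the fingers measure 114 mm over their backs; the gripper's body (76 mm by 85 mm) begins 54 mm behind the grasp point. The pads swing forward as they close: fully open they stand 13 mm farther back than shut.
Start: joints at [1.159, 0.264, 1.604, -0, 1.274, -0.037], TCP at [0.247, 0.628, 0.231] pointing down, gripper open.
Joint ranges: [-2.63, 2.63], [-0.94, 2.18], [0.31, 2.57], [-1.31, 4.45], [0, 2.66], [-2.55, 2.55]. Speed limits (rad/s): [2.57, 2.57, 3.14, 3.14, 3.14, 3.14].

## Interface

Orientations are given as [roll, pitch, yaw] about the fixed x, y, z axes, in that order (R = Rz(yaw) Ry(pitch) Rx(roll)).
In Python, from station import ctrl gives the robot as it stands. The module is installed in compiled form; this text tells all that it offers.
- The arm moves only by the tool play_rows, never from a script. Its argument "deltas" is a list of rows, each a list of 7 numbers: the shift along the tool's x, y, z in units of 25 mm (1.0 is 25 mm), then the turn, a rotation vector about the tool's x, y, z in rad, then the opening, from 0 (shut) to 1 (fully open). A call has exactly 5 rows; each row shifts and turns the commanded pose from where the row before left it, along the tool's axes as they then stand; what a row does not reach is not made up. A row lasts 1/12 s, in which the tool goes at most 41.7 mm and 7.16 degrees, less where a joint would pass 70% of its speed; a pose out of reach is approached as far as the arm can. A call is refused whole if a number of a shift passes 1 or a number of a turn 0.125, either way. A call with a gripper value outside its range is refused whole. The fingers move at their own pace and stop on an object; "force" is the grip in N (left out, the last holds). Time passes only in rows, so rows that do not move let the fingers close, or fill a call up. It gives the time, the measured TCP pose, the force, the opening and the grip force at its end, in the units of the state.
- ctrl.sense(): the state, without advancing time (a new reading comes with each control period).
- ctrl.read_camera(name): name is "side" or "top"; returns a dict with "frame" (420x560x3 uint8, blue, green, red), "z_map" (420x560 float32, m along the optical axis (not along the pixel's ray), 0 where there is no reading), "intrinsics" (3x3 intrinsics, pixels), "R" (3x3) and "t" (3): a world point X has camera coordinates R X + t. Camera axes: x right, y down, z forward; pixel columns grow to the right and rows downward; lengths in m; the calibration is good to about 2 mm. A picture is of the moment at which its call begins.
- ctrl.job_done(): hands the job in; it is judged then, once.
Trained networks look in the newest picture that a camera, given by its name, has taken for a name from the list of things; names that differ only in an ending like _2 or _b are one class to them, and where a whole thing is asked for, a point or a joint stands for the part that bears it (a point fixed in the world has none). Each returns a list of dicts, best first, with "p" (0 to 1); they miss things now and then, are a little off and sometimes report something else, mostly with a low value. They report only what shows in the picture. A call takes as long as a camera call.
- ctrl.boxes_of(camera, name): "pixel" ([column, row] in pixels, amid what is visible of it).
- ctrl.regions_of(camera, name): "region" (420x560 bool, what is visible of it) and "pixel" ([column, row] in pixels, amid what is visible of it).
- ctrl.mark_of(camera, name): "pixel" ([column, row] in pixels: a listed point, or the origin of a listed thing).
The state is a dict: "clock": time; "qpos": joint angles; "joint_velocities": joint speeds; "joint_efforts": joint torques, N m; "tcp_pos": TCP position; "ee_rot": TCP orientation; "force": force on the tool from outside, world axes, zero at the start; "wrist_torque": the same for the moment, N m; "width": finger opening in m; "gripper_force": force on a finger pad.
Only numpy, scipy, OpenCV 4.12 (cv2) and the standard library are available. Lean on these libraries where they do the work, as an engineer would, in place of code of your own. Each camera call takes 0.05 s, during which the arm holds its last target. There are 200 camera calls.

## Task

First slide the clear yellow-framed guard of the small green bench press all the way down by the black bar on its top edge. Then swing the red-gripped cam lever up to its highest lift point, where it stands straight up and the wooden block is clamped against the red pad, and hold it there: the lever springs back if let go, so finish with the gripper still holding it. Leave the bin, the glue bottle and the screwdriver where they are.

Things in the scene. Friction and masses are not known exactly. Their poses are not given: they have to be found in the camera images.
- press: Green bench-top cam press, fixed. Origin: centre between its columns, at bench level; +x points away from the guard, z up. Base x -130 to +110, y +-110, 20 mm high; green head 120 x 150 mm, top at 203 mm (steel button on it to 215). Dark guard guides at x = -100, y = +-96 mm (26 x 20 mm), up to 210 mm. The cam lever is on the -y side, outside the guides.
- guard (a joint): Height of the sliding guard in m: 0 = fully down, 0.12 = fully up. It slides straight up and down and stays where it is left: about 3 N of downward push lowers it, about 11 N raises it.
- guard_handle (a point): Centre of the guard's black round bar handle: 16 mm diameter, 120 mm long along the press's y axis, carried by two 10 mm stubs at y = +-50 mm, 33 mm above the guard's top edge. At press x = -100, y = 0, and 225 mm above the bench with the guard down (plus the guard's height otherwise). Pinch it from above.
- lever (a joint): Angle of the cam lever in rad about the press's y axis: 0 = level, pointing to the press's -x (towards the robot); 1.571 = straight up, highest lift; past it the lift falls, stop at 2.1. The cam meets the platform at 0.52. Friction keeps a low lever still, but near the top a spring swings it back if let go. Turning it takes 5 to 12 N at the grip.
- lever_axis (a point): Point on the lever's turning axis level with the middle of its grip: press x = 0, y = -175 mm, 70 mm above the bench.
- lever_grip: Red round grip of the lever, 18 mm diameter, 85 mm long, parallel to the press's y axis; origin at its middle, 120 mm from the lever's axis. The dark arm (9 mm thick) joins it at its inner (+y) end. It spins freely on the lever's pin, so it can be pinched from above and keep its angle while the lever swings.
- platform (a joint): Rise of the aluminium platform that rides on the cam, in m: 0 = at rest, about 0.010 at the cam's highest lift.
- pad: Red 60 x 60 x 10 mm press pad under the press's head, on a spring (1200 N/m); it starts 3 mm above the block and is pushed up by it. Origin at the centre of its underside.
- block: Loose light wooden block 50 x 60 x 35 mm lying on the platform inside the press; origin at the centre of its underside. It need not be touched.
- green_bin: Bystander: open green plastic bin 150 x 100 x 70 mm with bolts in it; origin at the centre of its underside.
- glue_bottle: Bystander: white bottle with an orange cap, 60 mm diameter, 160 mm tall; origin at the centre of its underside.
- screwdriver: Bystander: orange-handled screwdriver, 200 mm long, lying along its own x axis.

How it is judged:
By the outcome, as a careful person would: the job done as asked, in the order asked, and still so for the second after the job is handed in, while the arm keeps its last pose, push and grip.
It also fails if it takes over 48 s, if anything falls off the work surface, if the arm or the gripper's body presses on something with over 40 N, if the wrist force passes 120 N, or if a joint passes its speed limit or range.

## Working session

There is one attempt and no reset: what is moved stays moved. The work goes in short steps, Python scripts to look and compute and a tool call to move; the robot and the scene stay as the last step left them, time stands still between calls to the robot, and variables do not carry over. Pictures are saved under pics/ and viewed, at most 10 in all, crops included, and the job is handed in when it is done.

Besides the shell and the picture viewer there is one more tool, called as a command line: name --pt "numbers of a row" for each row, then --argument value for the rest. play_rows: Moves the arm, as the interface text tells. Its arguments: {"type":"object","properties":{"deltas":{"type":"array"},"force":{"type":"number"}},"required":["deltas"]}

```bash
mkdir -p pics; cat > h.py <<'E'
import numpy as np, cv2
from station import ctrl
def look(n):
    c=ctrl.read_camera(n); return c
def w(c,px,z=None):
    u,v=int(round(px[0])),int(round(px[1]))
    if z is None:
        p=c["z_map"][max(v-1,0):v+2,max(u-1,0):u+2]; z=np.median(p[p>0]) if (p>0).any() else np.nan
    k=np.linalg.inv(c["intrinsics"])@np.array([px[0],px[1],1.])*z
    return c["R"].T@(k-c["t"])
E
python3 - <<'E'
from h import *
s=ctrl.sense(); print({k:np.round(v,3) for k,v in s.items()})
for n in("side","top"):
    c=look(n); cv2.imwrite(f"pics/{n}0.png",c["frame"])
    print(n,"campos",np.round(-c["R"].T@c["t"],3))
    for o in("press","guard_handle","lever_grip","lever_axis","green_bin","glue_bottle","screwdriver","pad","guard"):
        for f in("boxes_of","mark_of"):
            r=getattr(ctrl,f)(n,o)
            for d in r[:1]: print(o,f,round(d["p"],2),np.round(d["pixel"]),np.round(w(c,d["pixel"]),3))
E
```

```text
{'clock': np.float64(0.0), 'qpos': array([ 1.159,  0.265,  1.605,  0.   ,  1.274, -0.037]), 'joint_velocities': array([-0.001,  0.   , -0.001, -0.002,  0.   ,  0.001]), 'joint_efforts': array([-2.0000e-03, -5.1511e+01, -3.6731e+01, -0.0000e+00,  1.3000e-02,
       -0.0000e+00]), 'tcp_pos': array([0.247, 0.627, 0.23 ]), 'ee_rot': array([-3.139, -0.   ,  2.767]), 'force': array([ 0.804, -0.174, -0.237]), 'wrist_torque': array([ 0.013, -0.073, -0.036]), 'gripper_force': np.float64(0.0), 'width': np.float64(0.085)}
side campos [ 0.081 -1.094  0.992]
press boxes_of 0.92 [281. 211.] [0.517 0.04  0.118]
press mark_of 0.62 [287. 228.] [0.539 0.046 0.042]
guard_handle boxes_of 0.55 [254. 178.] [0.457 0.115 0.21 ]
guard_handle mark_of 0.7 [259. 155.] [0.579 0.424 0.105]
lever_grip mark_of 0.65 [262. 248.] [ 0.413 -0.064  0.081]
lever_axis boxes_of 0.87 [280. 214.] [0.51  0.034 0.113]
lever_axis mark_of 0.93 [305. 241.] [ 0.576 -0.012  0.017]
green_bin boxes_of 0.98 [372. 330.] [ 0.586 -0.411  0.021]
green_bin mark_of 0.78 [374. 338.] [ 0.584 -0.424  0.002]
glue_bottle boxes_of 0.77 [263. 158.] [0.59  0.409 0.099]
glue_bottle mark_of 0.57 [264. 176.] [0.589 0.402 0.025]
screwdriver mark_of 0.48 [210. 208.] [0.342 0.292 0.012]
guard boxes_of 0.68 [254. 176.] [0.459 0.115 0.216]Traceback (most recent call last):
  File "<stdin>", line 8, in <module>
ValueError: it knows: block, glue_bottle, green_bin, guard_handle, lever_axis, lever_grip, pad, press, screwdriver
```

```bash
python3 - <<'E'
from h import *
n="top"
c=look(n); cv2.imwrite(f"pics/{n}0.png",c["frame"])
print(n,"campos",np.round(-c["R"].T@c["t"],3))
for o in("press","guard_handle","lever_grip","lever_axis","green_bin","glue_bottle","screwdriver","pad"):
        for f in("boxes_of","mark_of"):
            r=getattr(ctrl,f)(n,o)
            for d in r[:1]: print(o,f,round(d["p"],2),np.round(d["pixel"]),np.round(w(c,d["pixel"]),3))
E
```

```text
top campos [0.238 0.009 1.576]
press mark_of 0.75 [252. 189.] [0.522 0.097 0.204]
guard_handle boxes_of 0.9 [245. 213.] [0.457 0.12  0.169]
guard_handle mark_of 0.7 [241. 205.] [0.46  0.119 0.299]
lever_grip boxes_of 0.52 [308. 228.] [ 0.427 -0.063  0.087]
lever_grip mark_of 0.56 [308. 227.] [ 0.431 -0.066  0.08 ]
lever_axis boxes_of 0.74 [258. 195.] [0.504 0.082 0.201]
lever_axis mark_of 0.81 [310. 192.] [ 0.553 -0.076  0.002]
green_bin boxes_of 0.56 [424. 182.] [ 0.586 -0.441  0.005]
green_bin mark_of 0.8 [419. 183.] [ 0.585 -0.424  0.006]
glue_bottle boxes_of 0.64 [143. 172.] [0.589 0.428 0.12 ]
glue_bottle mark_of 0.84 [146. 178.] [0.574 0.425 0.095]
screwdriver boxes_of 0.59 [184. 274.] [0.292 0.315 0.025]
screwdriver mark_of 0.8 [188. 256.] [0.346 0.305 0.023]
```

View pics/side0.png

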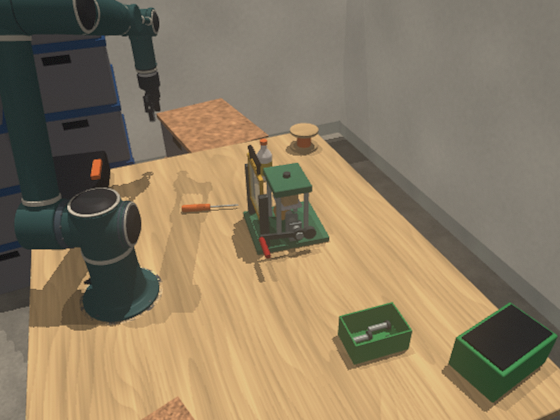

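View pics/top0.png

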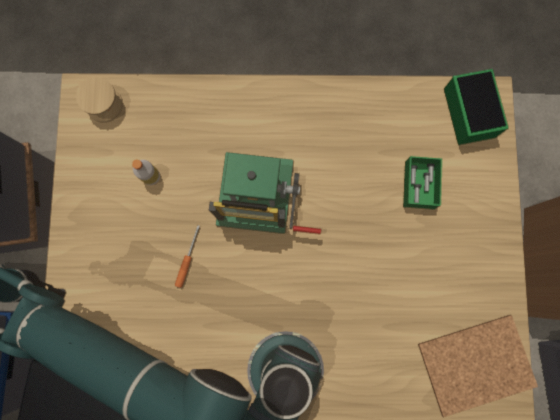

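```bash
python3 - <<'E'
from h import *
for n in("top","side"):
    c=look(n); z=c["z_map"]; v,u=np.mgrid[:420,:560]
    k=np.linalg.inv(c["intrinsics"])@np.stack([u.ravel(),v.ravel(),np.ones(u.size)])*z.ravel()
    P=((k.T-c["t"])@c["R"]); ok=z.ravel()>0
    F=c["frame"].reshape(-1,3).astype(int)
    near=ok&(P[:,0]>.35)&(P[:,0]<.75)&(P[:,1]>-.2)&(P[:,1]<.25)
    green=(F[:,1]>F[:,2]+15)&(F[:,1]>F[:,0]+10)
    def rect(m,l):
        q=P[m]; r=cv2.minAreaRect((q[:,:2]*1000).astype(np.float32)); print(n,l,m.sum(),np.round(r[0],1),np.round(r[1],1),round(r[2],2),"z",np.round(np.percentile(q[:,2],[5,50,95]),3))
    rect(near&green&(P[:,2]>.192)&(P[:,2]<.21),"head")
    rect(near&green&(P[:,2]>.012)&(P[:,2]<.03),"base")
    red=(F[:,2]>110)&(F[:,1]<70)&(F[:,0]<70)&near; rect(red,"red")
    q=P[red]; print(np.round(q.mean(0),4), np.round(q.min(0),3),np.round(q.max(0),3))
    hi=near&(P[:,2]>.235)
    if hi.sum()>3: 
        rect(hi,"hi"); rect(near&(P[:,2]>.30),"bar")
        q=P[near&(P[:,2]>.315)]; print(len(q),np.round(q.mean(0),3), np.round(q.max(0),3),np.round(q.min(0),3))
    f=c["frame"]; x=f[150:270,200:340] ; cv2.imwrite(f"pics/{n}c.png",cv2.resize(x,None,fx=5,fy=5,interpolation=cv2.INTER_CUBIC))
a=cv2.imread("pics/topc.png");b=cv2.imread("pics/sidec.png")
cv2.imwrite("pics/both.png",cv2.resize(np.hstack([a,b]),(800,343),interpolation=cv2.INTER_AREA))
E
```

```text
top head 2118 [544.3  86.8] [180.2 147.4] 83.63 z [0.198 0.203 0.208]
top base 834 [550.1 101.8] [217.5 237.6] 83.96 z [0.015 0.02  0.025]
top red 123 [426.3 -58.6] [79.8 23.7] 82.22 z [0.083 0.09  0.095]
[ 0.422  -0.0575  0.0892] [ 0.411 -0.097  0.   ] [ 0.443 -0.019  0.099]
top hi 457 [459.8 111. ] [170.5  16.5] 83.25 z [0.253 0.295 0.302]
top bar 74 [459.  111.6] [114.9  12.5] 82.44 z [0.3   0.301 0.304]<stdin>:18: RuntimeWarning: Mean of empty slice.
  ret = um.true_divide(
Traceback (most recent call last):
ValueError: zero-size array to reduction operation maximum which has no identity
```

play_rows --pt "0 0 -0.5 0 0 0.12 1" --pt "0 0 -0.5 0 0 0.12 1" --pt "0 0 -0.5 0 0 0.12 1" --pt "0 0 -0.5 0 0 0.12 1" --pt "0 0 -0.5 0 0 0.12 1"

```text
clock: 2.22
tcp_pos: [0.2471, 0.6281, 0.2944]
ee_rot: [-3.142, 0.0, 2.161]
force: [-0.5, 0.2, 0.6]
width: 0.0855
gripper_force: 0.0
```

play_rows --pt "0 0 -0.5 0 0 0.12 1" --pt "0 0 -0.5 0 0 0.12 1" --pt "0 0 -0.5 0 0 0.12 1" --pt "0 0 -0.5 0 0 0.12 1" --pt "0 0 -0.5 0 0 0.12 1"

```text
clock: 2.63
tcp_pos: [0.2471, 0.6281, 0.3569]
ee_rot: [3.142, 0.0, 1.561]
force: [0.2, 0.3, -0.2]
width: 0.0854
gripper_force: 0.0
```

play_rows --pt "0 0 0 0 0 0.11 0.6" --pt "-0.5 0.3 0 0 0 0 0.6" --pt "-1 0.55 0 0 0 0 0.6" --pt "-1 0.55 0 0 0 0 0.6" --pt "-1 0.55 0 0 0 0 0.6"

```text
clock: 3.05
tcp_pos: [0.2858, 0.5338, 0.3554]
ee_rot: [-3.141, 0.002, 1.46]
force: [0.9, -0.4, 0.3]
width: 0.0511
gripper_force: 0.0
```

```bash
python3 - <<'E'
from h import *
s=ctrl.sense(); print(s["clock"],s["tcp_pos"],s["ee_rot"],s["width"],s["qpos"])
# refine side view
c=look("side"); z=c["z_map"]; v,u=np.mgrid[:420,:560]
k=np.linalg.inv(c["intrinsics"])@np.stack([u.ravel(),v.ravel(),np.ones(u.size)])*z.ravel()
P=((k.T-c["t"])@c["R"]); ok=(z.ravel()>0)&(P[:,0]>.35)&(P[:,0]<.75)&(P[:,1]>-.2)&(P[:,1]<.25)
q=P[ok&(P[:,2]>.285)&(P[:,2]<.34)]; print(len(q),np.round(q.mean(0),3),np.round(np.percentile(q,[2,98],axis=0),3))
F=c["frame"].reshape(-1,3).astype(int)
q=P[ok&(F[:,2]>110)&(F[:,1]<70)&(F[:,0]<70)]; print("red",len(q),np.round(q.mean(0),3),np.round(np.percentile(q,[5,95],axis=0),3))
x=c["frame"][140:270,220:340]; cv2.imwrite("pics/sidec.png",cv2.resize(x,None,fx=4.5,fy=4.5,interpolation=cv2.INTER_CUBIC))
E
```

```text
3.05 [0.28581399 0.53382404 0.35539743] [-3.14141005e+00  1.60202422e-03  1.46015308e+00] 0.05106079776755927 [ 1.03837276e+00  8.29589868e-02  1.58965471e+00 -4.91712745e-04
  1.47051535e+00  1.14906575e+00]
126 [0.457 0.098 0.297] [[0.447 0.046 0.289]
 [0.469 0.163 0.301]]
red 103 [ 0.42  -0.064  0.087] [[ 0.411 -0.103  0.084]
 [ 0.429 -0.026  0.093]]
```

View pics/sidec.png

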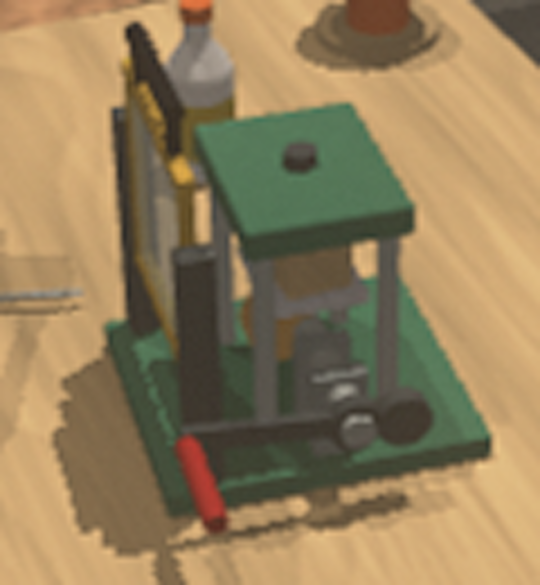

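play_rows --pt "-1 0.54 0 0 0 0 0.6" --pt "-1 0.54 0 0 0 0 0.6" --pt "-1 0.54 0 0 0 0 0.6" --pt "-1 0.54 0 0 0 0 0.6" --pt "-1 0.54 0 0 0 0 0.6"

```text
clock: 3.52
tcp_pos: [0.3386, 0.4017, 0.3558]
ee_rot: [-3.141, 0.001, 1.459]
force: [0.3, 0.4, -1.1]
width: 0.0509
gripper_force: 0.0
```

play_rows --pt "-1 0.54 0 0 0 0 0.6" --pt "-1 0.54 0 0 0 0 0.6" --pt "-1 0.54 0 0 0 0 0.6" --pt "-1 0.54 0 0 0 0 0.6" --pt "-1 0.54 0 0 0 0 0.6"

```text
clock: 3.93
tcp_pos: [0.3912, 0.2699, 0.3559]
ee_rot: [-3.141, 0.001, 1.459]
force: [-0.1, 0.7, 0.0]
width: 0.0512
gripper_force: 0.0
```

play_rows --pt "-1 0.54 0 0 0 0 0.6" --pt "-1 0.54 0 0 0 0 0.6" --pt "-1 0.54 0 0 0 0 0.6" --pt "-1 0.54 0 0 0 0 0.6" --pt "-1 0.54 0 0 0 0 0.6"

```text
clock: 4.35
tcp_pos: [0.4439, 0.1381, 0.3559]
ee_rot: [-3.141, 0.0, 1.459]
force: [-0.5, 0.1, -0.0]
width: 0.0515
gripper_force: 0.0
```

play_rows --pt "-0.7 0.4 0 0 0 0 0.6" --pt "-0.43 0.24 0 0 0 0 0.6" --pt "0 0 0.5 0 0 0 0.6" --pt "0 0 0 0 0 0 0.6" --pt "0 0 0 0 0 0 0.6"

```text
clock: 4.77
tcp_pos: [0.4555, 0.1103, 0.3421]
ee_rot: [-3.138, 0.0, 1.458]
force: [0.7, -0.0, -0.4]
width: 0.051
gripper_force: 0.0
```

```bash
python3 - <<'E'
from h import *
s=ctrl.sense(); print(s["clock"],s["tcp_pos"],s["ee_rot"],s["width"],s["qpos"])
c=look("side"); cv2.imwrite("pics/s2.png",cv2.resize(c["frame"][90:260,180:350],None,fx=3.5,fy=3.5,interpolation=cv2.INTER_CUBIC))
E
```

```text
4.7667 [0.45553252 0.11025269 0.34205285] [-3.13842380e+00  4.80093804e-04  1.45752195e+00] 0.050950276598674404 [ 1.83962979e-01 -1.83222916e-01  1.86745179e+00  4.71917130e-04
  1.46053429e+00  2.97185445e-01]
```

View pics/s2.png

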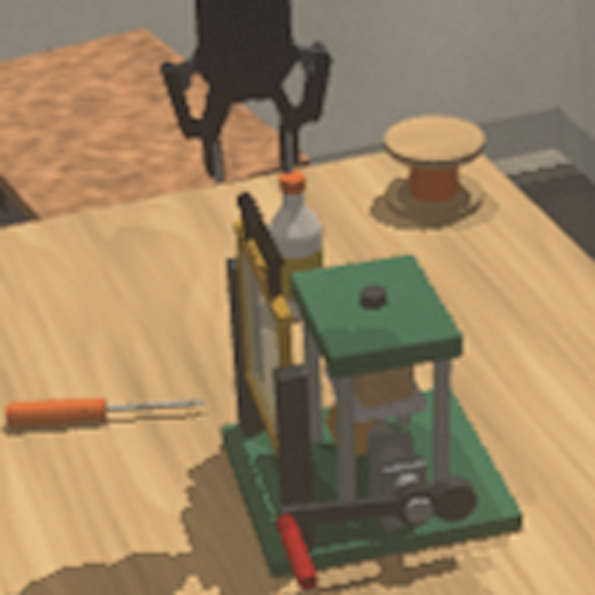

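play_rows --pt "0 0.1 0.6 0 0 0 0.6" --pt "0 0 0.7 0 0 0 0.6" --pt "0 0 0.7 0 0 0 0.6" --pt "0 0 0.5 0 0 0 0.6" --pt "0 0 0.1 0 0 0 0.6" --force 40

```text
clock: 5.23
tcp_pos: [0.4575, 0.1104, 0.2761]
ee_rot: [-3.137, 0.001, 1.459]
force: [-1.3, 0.5, -0.7]
width: 0.0514
gripper_force: 0.0
```

play_rows --pt "0 0 0 0 0 0 0" --pt "0 0 0 0 0 0 0" --pt "0 0 0 0 0 0 0" --pt "0 0 0 0 0 0 0" --pt "0 0 0 0 0 0 0" --force 40

```text
clock: 5.65
tcp_pos: [0.4585, 0.1104, 0.2799]
ee_rot: [-3.14, -0.001, 1.457]
force: [-5.2, 0.6, 2.4]
width: 0.0146
gripper_force: 39.1
```

play_rows --pt "0 0 0.3 0 0 0 0" --pt "0 0 0.5 0 0 0 0" --pt "0 0 0.5 0 0 0 0" --pt "0 0 0.5 0 0 0 0" --pt "0 0 0.3 0 0 0 0"

```text
clock: 6.07
tcp_pos: [0.4585, 0.1104, 0.2266]
ee_rot: [-3.14, -0.001, 1.457]
force: [-6.2, 2.9, 4.5]
width: 0.0145
gripper_force: 39.5
```

play_rows --pt "0 0 0.1 0 0 0 0" --pt "0 0 0.1 0 0 0 0" --pt "0 0 0.1 0 0 0 0" --pt "0 0 0 0 0 0 0" --pt "0 0 0 0 0 0 0"

```text
clock: 6.48
tcp_pos: [0.4585, 0.1104, 0.219]
ee_rot: [-3.14, -0.001, 1.457]
force: [-5.5, 2.6, 0.6]
width: 0.0145
gripper_force: 39.2
```

play_rows --pt "0 0 0.08 0 0 0 0" --pt "0 0 0.08 0 0 0 0" --pt "0 0 0.08 0 0 0 0" --pt "0 0 0 0 0 0 0" --pt "0 0 0 0 0 0 0"

```text
clock: 6.9
tcp_pos: [0.4585, 0.1104, 0.2133]
ee_rot: [-3.14, -0.001, 1.457]
force: [-5.0, 2.3, 1.7]
width: 0.0145
gripper_force: 39.3
```

```bash
cat > g.py <<'E'
from h import *
s=ctrl.sense(); print(s["clock"],s["tcp_pos"],s["force"],s["width"])
for n in("top","side"):
    c=look(n); z=c["z_map"]; v,u=np.mgrid[:420,:560]
    k=np.linalg.inv(c["intrinsics"])@np.stack([u.ravel(),v.ravel(),np.ones(u.size)])*z.ravel()
    P=((k.T-c["t"])@c["R"]); F=c["frame"].reshape(-1,3).astype(int)
    ok=(z.ravel()>0)&(P[:,0]>.35)&(P[:,0]<.75)&(P[:,1]>-.2)&(P[:,1]<.25)
    q=P[ok&(F[:,2]>120)&(F[:,1]>90)&(F[:,0]<70)&(P[:,2]>.1)&(P[:,0]<.49)]
    if len(q): print(n,"yellow top",len(q),np.round(np.percentile(q,[50,90,98],axis=0)[:,2],3))
    q=P[ok&(F[:,2]>110)&(F[:,1]<70)&(F[:,0]<70)]
    if len(q): print(n,"red",len(q),np.round(q.mean(0),3),np.round(np.percentile(q,[5,95],axis=0),3))
E
python3 g.py
```

```text
6.9 [0.45849108 0.1103829  0.2132544 ] [-4.95685217  2.31096907  1.72911887] 0.014541979063073718
top yellow top 28 [0.192 0.195 0.393]
top red 122 [ 0.422 -0.057  0.089] [[ 0.414 -0.094  0.084]
 [ 0.429 -0.022  0.096]]
side yellow top 7 [0.193 0.202 0.212]
side red 104 [ 0.42  -0.064  0.087] [[ 0.412 -0.102  0.083]
 [ 0.428 -0.027  0.092]]
```

play_rows --pt "0 0 0.08 0 0 0 0" --pt "0 0 0.08 0 0 0 0" --pt "0 0 0 0 0 0 0" --pt "0 0 0 0 0 0 0" --pt "0 0 0 0 0 0 0"

```text
clock: 7.42
tcp_pos: [0.4587, 0.1104, 0.2131]
ee_rot: [-3.141, -0.001, 1.457]
force: [-14.5, 1.0, 20.6]
width: 0.0145
gripper_force: 41.1
```

play_rows --pt "0 0 -0.12 0 0 0 0" --pt "0 0 0 0 0 0 0.5" --pt "0 0 0 0 0 0 0.5" --pt "0 0 0 0 0 0 0.5" --pt "0 0 0 0 0 0 0.5"

```text
clock: 7.83
tcp_pos: [0.46, 0.1098, 0.2122]
ee_rot: [3.14, -0.0, 1.457]
force: [-0.6, -0.3, 0.7]
width: 0.043
gripper_force: 0.0
```

play_rows --pt "0 0 0 0 0 0 0.5" --pt "0 0 -0.3 0 0 0 0.5" --pt "0 0 -0.6 0 0 0 0.5" --pt "0 0 -0.8 0 0 0 0.5" --pt "0 0 -0.8 0 0 0 0.5"

```text
clock: 8.25
tcp_pos: [0.459, 0.1097, 0.2749]
ee_rot: [-3.14, 0.0, 1.457]
force: [-0.4, 0.6, 0.9]
width: 0.0427
gripper_force: 0.0
```

```bash
python3 g.py
```

```text
8.25 [0.45896116 0.10973017 0.2748672 ] [-0.44423259  0.56332302  0.93320767] 0.04266441810950215
top yellow top 28 [0.192 0.195 0.211]
top red 116 [ 0.422 -0.057  0.09 ] [[ 0.414 -0.094  0.084]
 [ 0.429 -0.022  0.095]]
side yellow top 28 [0.191 0.194 0.374]
side red 103 [ 0.42  -0.065  0.088] [[ 0.412 -0.102  0.084]
 [ 0.429 -0.028  0.093]]
```

play_rows --pt "-0.6 -0.1 0 0 0 0 0.5" --pt "-1 -0.1 0 0 0 0 0.5" --pt "-1 -0.1 0 0 0 0 0.5" --pt "-1 -0.1 0 0 0 0 0.5" --pt "-1 -0.1 0 0 0 0 0.5"

```text
clock: 8.77
tcp_pos: [0.4331, -0.0038, 0.2737]
ee_rot: [-3.141, 0.0, 1.457]
force: [-0.1, 0.3, 0.2]
width: 0.0429
gripper_force: 0.0
```

play_rows --pt "-1 -0.1 0 0 0 0 0.5" --pt "-0.9 -0.1 0 0 0 0 0.5" --pt "-0.5 -0.07 0 0 0 0 0.5" --pt "0 0 0.8 0 0 0 0.5" --pt "0 0 0.8 0 0 0 0.5"

```text
clock: 9.18
tcp_pos: [0.4211, -0.063, 0.2348]
ee_rot: [3.138, 0.0, 1.455]
force: [0.4, 1.4, -0.1]
width: 0.0422
gripper_force: 0.0
```

play_rows --pt "0 0 0.8 0 0 0 0.5" --pt "0 0 0.8 0 0 0 0.5" --pt "0 0 0.8 0 0 0 0.5" --pt "0 0 0.8 0 0 0 0.5" --pt "0 0 0 0 0 0 0.5"

```text
clock: 9.6
tcp_pos: [0.4165, -0.0611, 0.1496]
ee_rot: [-3.133, -0.001, 1.457]
force: [-1.2, 0.4, -0.1]
width: 0.0427
gripper_force: 0.0
```

```bash
python3 g.py; python3 - <<'E'
from h import *
c=look("side"); cv2.imwrite("pics/s3.png",cv2.resize(c["frame"][140:280,200:340],None,fx=4,fy=4,interpolation=cv2.INTER_CUBIC))
E
```

```text
9.6 [ 0.41649571 -0.06109892  0.14960585] [-1.16811708  0.3647798  -0.05289841] 0.04265211428635775
top yellow top 31 [0.191 0.195 0.228]
top red 25 [ 0.426 -0.025  0.085] [[ 0.42  -0.031  0.082]
 [ 0.432 -0.019  0.094]]
side red 85 [ 0.421 -0.057  0.087] [[ 0.413 -0.102  0.083]
 [ 0.432 -0.024  0.092]]
```

View pics/s3.png

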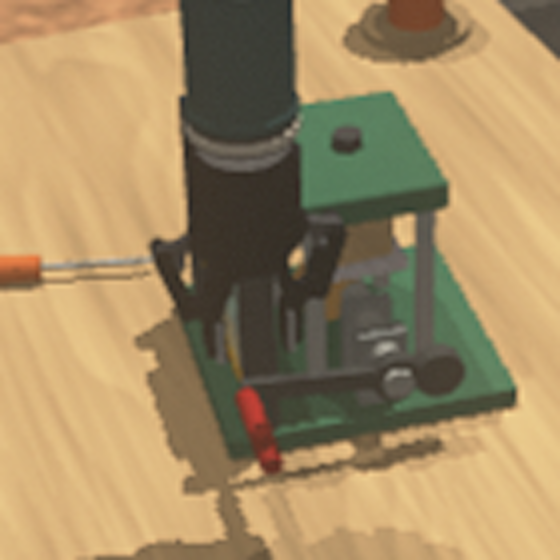

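play_rows --pt "0 0.15 0.6 0 0 0 0.5" --pt "0 0 0.8 0 0 0 0.5" --pt "0 0 0.8 0 0 0 0.5" --pt "0 0 0.7 0 0 0 0.5" --pt "0 0 0.4 0 0 0 0.5" --force 60

```text
clock: 10.17
tcp_pos: [0.4244, -0.0623, 0.0717]
ee_rot: [3.141, 0.0, 1.457]
force: [-0.3, -0.2, -1.0]
width: 0.0426
gripper_force: 0.0
```

play_rows --pt "0 0 0 0 0 0 0" --pt "0 0 0 0 0 0 0" --pt "0 0 0 0 0 0 0" --pt "0 0 0 0 0 0 0" --pt "0 0 0 0 0 0 0" --force 60

```text
clock: 10.58
tcp_pos: [0.42, -0.0617, 0.0713]
ee_rot: [-3.133, 0.0, 1.457]
force: [-8.7, 0.4, -0.8]
width: 0.0158
gripper_force: 58.5
```

play_rows --pt "0 0 0 0 0 0 0.4" --pt "0 0 0 0 0 0 0.4" --pt "0 0 0.15 0 0 0 0.4" --pt "0 0 0.15 0 0 0 0.4" --pt "0 0 0 0 0 0 0.4"

```text
clock: 11.0
tcp_pos: [0.4244, -0.0623, 0.0643]
ee_rot: [3.141, 0.0, 1.457]
force: [-0.2, -0.2, -0.1]
width: 0.034
gripper_force: 0.0
```

play_rows --pt "0 0 0 0 0 0 0" --pt "0 0 0 0 0 0 0" --pt "0 0 0 0 0 0 0" --pt "0 0 0 0 0 0 0" --pt "0 0 0 0 0 0 0" --force 60

```text
clock: 11.42
tcp_pos: [0.4198, -0.0617, 0.0627]
ee_rot: [-3.133, -0.0, 1.457]
force: [-7.4, 0.0, 2.0]
width: 0.0163
gripper_force: 58.4
```

```bash
python3 g.py
```

```text
11.4167 [ 0.41980889 -0.06170959  0.062715  ] [-7.37762577e+00  5.37145834e-03  2.02383177e+00] 0.016328940648588367
top yellow top 28 [0.192 0.197 0.226]
top red 14 [ 0.425 -0.022  0.089] [[ 0.419 -0.025  0.082]
 [ 0.432 -0.019  0.092]]
side red 26 [ 0.422 -0.06   0.095] [[ 0.41  -0.103  0.085]
 [ 0.433 -0.022  0.127]]
```

play_rows --pt "0 0.03 -0.47 0 0 0 0" --pt "0 0.08 -0.47 0 0 0 0" --pt "0 0.12 -0.45 0 0 0 0" --pt "0 0.17 -0.43 0 0 0 0" --pt "0 0.23 -0.41 0 0 0 0"

```text
clock: 11.93
tcp_pos: [0.4405, -0.064, 0.1204]
ee_rot: [3.14, -0.0, 1.457]
force: [8.9, -0.1, -14.7]
width: 0.016
gripper_force: 58.7
```

```bash
python3 g.py
```

```text
11.9333 [ 0.44052454 -0.06399251  0.12038715] [  8.91651326  -0.0614954  -14.66837035] 0.016034843158366993
top yellow top 31 [0.192 0.196 0.232]
top red 16 [ 0.441 -0.024  0.188] [[ 0.401 -0.029  0.14 ]
 [ 0.452 -0.015  0.493]]
side yellow top 27 [0.19  0.194 0.195]
side red 29 [ 0.444 -0.068  0.152] [[ 0.433 -0.106  0.145]
 [ 0.452 -0.034  0.183]]
```

play_rows --pt "0 0.29 -0.38 0 0 0 0" --pt "0 0.33 -0.35 0 0 0 0" --pt "0 0.36 -0.32 0 0 0 0" --pt "0 0.39 -0.28 0 0 0 0" --pt "0 0.42 -0.24 0 0 0 0"

```text
clock: 12.45
tcp_pos: [0.4815, -0.0685, 0.1574]
ee_rot: [-3.134, -0.001, 1.457]
force: [-2.1, 2.1, -13.7]
width: 0.0162
gripper_force: 59.1
```

play_rows --pt "0 0.44 -0.2 0 0 0 0" --pt "0 0.46 -0.15 0 0 0 0" --pt "0 0.47 -0.11 0 0 0 0" --pt "0 0 0 0 0 0 0" --pt "0 0 0 0 0 0 0"

```text
clock: 12.87
tcp_pos: [0.5171, -0.0724, 0.1699]
ee_rot: [-3.138, -0.001, 1.457]
force: [0.2, 2.3, -8.1]
width: 0.0163
gripper_force: 59.9
```

```bash
python3 g.py
```

```text
12.8667 [ 0.51713037 -0.07243705  0.16989599] [ 0.21695981  2.34715242 -8.10322852] 0.01626011899985129
top yellow top 26 [0.192 0.197 0.228]
top red 27 [ 0.522 -0.037  0.195] [[ 0.515 -0.044  0.189]
 [ 0.53  -0.031  0.201]]
side yellow top 52 [0.191 0.194 0.195]
side red 21 [ 0.516 -0.087  0.201] [[ 0.507 -0.116  0.193]
 [ 0.525 -0.052  0.224]]
```

```bash
python3 - <<'E'
import numpy as np; from scipy.optimize import least_squares as L
P=np.array([[.4198,-.0617,.0627],[.4405,-.064,.1204],[.4815,-.0685,.1574],[.5171,-.0724,.1699]])
s=P[:,:2]@[.9935,-.1136]
for r in(.12,None):
    f=lambda p:np.hypot(s-p[0],P[:,2]-p[1])-(r or p[2])
    o=L(f,[.54,.05,.12]); print(o.x,f(o.x),"remaining mm",(o.x[0]-s[-1])*1e3,np.arctan2(P[:,2]-o.x[1],o.x[0]-s))
E
```

```text
[0.5435338  0.05193902 0.12      ] [-6.28996899e-05  5.88223593e-05  6.12565351e-05 -8.30705429e-05] remaining mm 21.570307649407148 [0.08984264 0.60678412 1.07248953 1.38993483]
[0.54298384 0.05243581 0.11934047] [ 5.14895937e-06 -1.66746709e-05  2.18195406e-05 -1.02938290e-05] remaining mm 21.020349963998598 [0.08611029 0.60599215 1.07454752 1.39371952]
```

play_rows --pt "0 0.3 -0.05 0 0 0 0" --pt "0 0.3 -0.02 0 0 0 0" --pt "0 0.25 -0.01 0 0 0 0" --pt "0 0 0 0 0 0 0" --pt "0 0 0 0 0 0 0"

```text
clock: 13.38
tcp_pos: [0.5374, -0.0747, 0.1719]
ee_rot: [-3.137, -0.001, 1.457]
force: [-3.7, 3.2, -7.4]
width: 0.0161
gripper_force: 60.0
```

```bash
python3 g.py; python3 - <<'E'
from h import *
s=ctrl.sense(); p=s["tcp_pos"]; a=p[0]*.9935-p[1]*.1136; print(a,"remaining",.5433-a, s["force"],s["gripper_force"])
c=look("side"); cv2.imwrite("pics/s4.png",cv2.resize(c["frame"][140:280,200:340],None,fx=4,fy=4,interpolation=cv2.INTER_CUBIC))
E
```

```text
13.3833 [ 0.53737541 -0.07469493  0.1718902 ] [-3.68679299  3.15158624 -7.40348554] 0.01612716406400435
top yellow top 26 [0.192 0.197 0.226]
top red 29 [ 0.54  -0.048  0.202] [[ 0.534 -0.108  0.194]
 [ 0.547 -0.034  0.206]]
side yellow top 55 [0.19  0.193 0.22 ]
side red 13 [ 0.534 -0.095  0.205] [[ 0.525 -0.117  0.196]
 [ 0.542 -0.064  0.227]]
0.5423717289079244 remaining 0.0009282710920756054 [-4.13428921  3.64569892 -7.5288715 ] 60.002508759498596
```

View pics/s4.png

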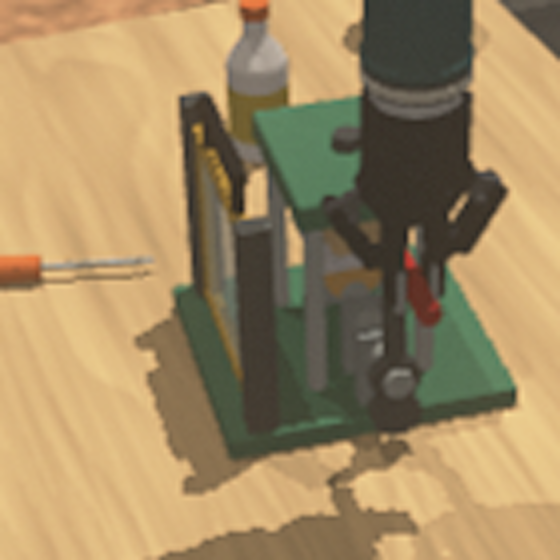

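play_rows --pt "0 0.03 0 0 0 0 0" --pt "0 0 0 0 0 0 0" --pt "0 0 0 0 0 0 0" --pt "0 0 0 0 0 0 0" --pt "0 0 0 0 0 0 0"

```text
clock: 13.95
tcp_pos: [0.5374, -0.0747, 0.1719]
ee_rot: [-3.136, -0.001, 1.457]
force: [-5.8, 3.8, -7.1]
width: 0.0158
gripper_force: 60.1
```

```bash
python3 - <<'E'
from h import *
s=ctrl.sense(); p=s["tcp_pos"]; a=p[0]*.9935-p[1]*.1136; print("remaining",.5433-a, s["force"],s["gripper_force"])
if abs(.5433-a)<.002: print(ctrl.job_done())
E
```

```text
remaining 0.0008931666145750583 [-5.76808205  3.75677098 -7.13448603] 60.14418840408325
the job is handed in; nothing more can be done
None
```

The guard is fully down, the cam lever stands straight up (within about 1 mm at the grip) and is still held by the gripper, and the job is handed in at about 14 s. I did not measure the block against the pad, and the bin, bottle and screwdriver were never touched.

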